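# Proof-load a brass link with the bench pull gauge

### The job

Proof-load the brass link hooked into the longer pull gauge: take its wide cross bar and pull it straight out, to your right, until the gauge's pointer is level with the marker clip, without going well past it, and keep it there for about two seconds. Then ease the bar all the way back in, without letting it snap back, and let go. Leave the shorter gauge with the round knob alone.

Things in the scene. Friction and masses are not known exactly. Their poses are not given: they have to be found in the camera images.
- pull_slide: Sprung slide of the longer gauge, home at the start. Origin: centre of its black cross bar (14 mm along x, 60 along y, 28 tall), 62 mm above the worktop, on a 13 mm post; below, a 10 mm rod (top at 25 mm) runs along +x into the housing. z up; pull along -x, to the robot's right (world -y) within 10 degrees. Straight travel 110 mm; a spring draws it home (3 N at home, 14 N at full travel).
- pointer (a point): Top of the dark steel pointer flag (3 mm thick, 14 mm wide) that stands out of the slot in the longer gauge's housing, 50 mm above the worktop. Part of the slide: always 207 mm behind the bar's centre, along the slide's +x; same axes. The aluminium housing is 160 mm long, 44 wide, 36 high, fixed to the worktop; its end is 75 mm from the centre of the bar when home.
- mark (a point): Mark of the steel marker clip, whose 6 mm thick finger reaches over the robot-side edge of the longer gauge's housing. The point lies in line with the finger, over the slot's centre line, 50 mm above the worktop: where the pointer's top must come. Same axes as the slide; 45 to 85 mm from the pointer's home, along the slide's -x. The clip stays put.
- short_knob (a point): Centre of the round black knob (28 mm diameter, 55 mm above the worktop) on the slide of the shorter gauge (housing 100 x 36 x 30 mm), which stands beside the longer one, nearer to the robot or farther away. Not to be used.

How it is judged:
By the outcome, as a careful person would: the job done as asked, in the order asked, and still so for the second after the job is handed in, with the robot touching nothing.
It also fails if it takes over 42 s, if anything falls off the work surface, if the arm or the gripper's body presses on something with over 40 N, if the wrist force passes 120 N, or if a joint passes its speed limit or range.

### The arm

A 6-joint arm with a two-finger parallel gripper is mounted at the origin on a cart in front of the work surface, level with it; the furniture and walls round the work are solid. World frame = base frame: x ahead of the robot, y to its left, z up, the work surface at z = 0. Lengths are in m, angles in rad, forces in N, time in s.
With the tool pointing down it reaches from about 0.25 to 0.725 m from the base axis. Payload 4 kg.
Tool frame: the origin (TCP) lies midway between the tips of the shut fingers; the grasp point (between the pads) lies bot.pinch_z behind it (bot.pinch_z is the distance from the TCP to the grasp point, in m); z points along the fingers, y is the line along which they close (so a half turn about z gives the same grasp; the last joint's range is limited). The gripper opens to 85 mm and grips with 20 to 120 N. Pads are 22 mm wide; open, the fingers measure 114 mm over their backs; the gripper's body (76 mm by 85 mm) begins 54 mm behind the grasp point. The pads swing forward as they close: fully open they stand 13 mm farther back than shut.
Start: joints at [-1.243, 0.241, 0.005, 1.335, 0, 1.571], TCP at [0.161, -0.473, 0.231] pointing down, gripper open.
Joint ranges: [-2.72, 2.72], [-1.05, 1.87], [-1.09, 1.28], [-1.99, 2.15], [-1.42, 1.44], [-3.14, 3.14]. Speed limits (rad/s): [2.79, 2.79, 3.14, 3.14, 3.14, 3.14].

### API

Orientations are given as a unit quaternion [x, y, z, w].
In Python, from workcell import bot gives the robot as it stands.
- The arm moves only by the shell command python3 jog.py 'ROWS'. ROWS is 1 to 10 rows, one to a line, with the numbers parted by commas; each row has 7 numbers: a rotation vector rx, ry, rz in normalised numbers (1 is 2 pi rad), then dx, dy, dz in normalised numbers (1 is 0.5 m), then the finger opening in m; each row is the pose to reach, as a shift and turn from the pose commanded when the command began, along the tool's axes at that moment; what a row does not reach only later rows make up. A row lasts 1/8 s, in which the tool goes at most 0.0625 m and 0.188 rad, less where a joint would pass 70% of its speed; a pose out of reach is approached as far as the arm can. The fingers move at their own pace and stop on an object; the grip force is fixed at half the most. Time passes only in rows, so rows that do not move let the fingers close. It prints the time, the measured TCP pose, the force, the opening and the grip force at its end. Shift and turn numbers lie between -1 and 1, and a call with a number outside is refused. Input that does not fit is refused with a message, and nothing moves.
- bot.get_obs(): the state, without advancing time (a new reading comes with each control period).
- bot.camera(name): name is "side" or "top" or "wrist"; returns the picture (384x512x3 uint8, red, green, blue); there is no depth.
- bot.calibration(name): a dict with "mtx" (3x3 intrinsics, pixels), "k1" (the pictures are not rectified: a ray, as slopes to the right and down, at radius r is drawn at 1 + k1 r^2 times it, then the intrinsics apply), "R" (3x3) and "t" (3): a world point X has camera coordinates R X + t. Camera axes: x right, y down, z forward; pixel columns grow to the right and rows downward; lengths in m; the calibration is good to about 2 mm. A picture is of the moment at which its call begins: read the wrist's pose just before it. calibration takes no time and is no camera call; for the wrist camera it gives the pose at the moment of the call.
- bot.job_done(): hands the job in; it is judged then, once.
The state is a dict: "clock": time; "joint_pos": joint angles; "joint_vel": joint speeds; "tau": joint torques, N m; "eef_pos": TCP position; "tool_rot": TCP orientation; "ft_force": force on the tool from outside, world axes, zero at the start; "ft_torque": the same for the moment, N m; "grip_width": finger opening in m; "grasp_force": force on a finger pad.
Only numpy, scipy, OpenCV 4.12 (cv2) and the standard library are available. Lean on these libraries where they do the work, as an engineer would, in place of code of your own. Each camera call takes 0.05 s, during which the arm holds its last target. There are 200 camera calls.

## Working session

There is one attempt and no reset: what is moved stays moved. The work goes in short steps, Python scripts to look and compute and a shell command to move; the robot and the scene stay as the last step left them, time stands still between calls to the robot, and variables do not carry over. Pictures are saved under pics/ and viewed, at most 10 in all, crops included, and the job is handed in when it is done.

```bash
mkdir -p pics; ls
cat > h.py <<'E'
import numpy as np, cv2
from workcell import bot
def snap(n,f):
    c=bot.calibration(n); im=bot.camera(n); cv2.imwrite('pics/'+f,im[:,:,::-1]); np.savez('pics/'+f+'.npz',**{k:np.array(c[k]) for k in('mtx','k1','R','t')}); return im
def ray(f,uv):
    c=np.load('pics/'+f+'.npz'); M=c['mtx']; d=np.linalg.solve(M,[uv[0],uv[1],1.])[:2]
    s=d.copy()
    for _ in range(20): s=d/(1+c['k1']*(s@s))
    v=c['R'].T@np.array([s[0],s[1],1]); return -c['R'].T@c['t'], v/np.linalg.norm(v)
def atz(f,uv,z):
    o,v=ray(f,uv); return o+v*(z-o[2])/v[2]
def tri(*obs):
    A=np.zeros((3,3));b=np.zeros(3);R=[]
    for f,uv in obs:
        o,v=ray(f,uv);P=np.eye(3)-np.outer(v,v);A+=P;b+=P@o;R.append((o,P))
    X=np.linalg.solve(A,b); return X,[float(np.linalg.norm(P@(X-o))) for o,P in R]
def proj(f,X):
    c=np.load('pics/'+f+'.npz');p=c['R']@X+c['t'];s=p[:2]/p[2];s=s*(1+c['k1']*(s@s));return (c['mtx']@np.r_[s,1])[:2]
E
python3 - <<'E'
from h import *
a=snap('top','top0.png');b=snap('side','side0.png')
o=bot.get_obs();print(o['clock'],o['eef_pos'],o['tool_rot'],bot.pinch_z)
for n in('top','side'):
    c=bot.calibration(n);print(n,-c['R'].T@c['t'],c['R'])
E
```

```text
jog.py
pics
workcell.py
0.1 [ 0.16080778 -0.47284038  0.23048813] [ 9.86594837e-01  1.63186102e-01 -1.54969094e-04 -9.48079943e-04] 0.0187
top [0.47062633 0.02485307 0.93665695] [[ 0.02735441 -0.99960661 -0.00619398]
 [-0.99531455 -0.02666105 -0.09294153]
 [ 0.09273983  0.00870732 -0.9956523 ]]
side [0.59406551 0.8284133  0.42026603] [[-0.99899901  0.03844405  0.02287003]
 [-0.0074645   0.36082644 -0.93260311]
 [-0.04410515 -0.9318403  -0.36017829]]
```

View pics/top0.png

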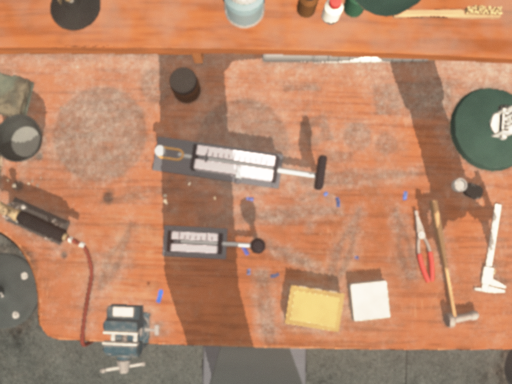

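View pics/side0.png

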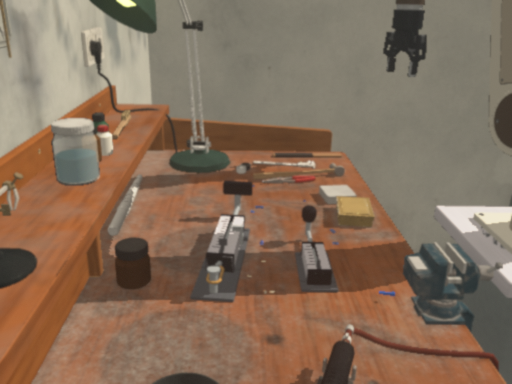

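The top view shows the long gauge with its bar at about (320,172) and its housing from (192,158) to (280,170). The short gauge's knob is at (258,246). In the side view the bar is at (238,187) and the knob at (309,213). Next I'll enlarge both.

Run:
```python
import cv2
a=cv2.imread('pics/top0.png')[130:205,180:340];cv2.imwrite('pics/c1.png',cv2.resize(a,None,fx=5,fy=5,interpolation=cv2.INTER_CUBIC))
a=cv2.imread('pics/side0.png')[170:290,190:290];cv2.imwrite('pics/c2.png',cv2.resize(a,None,fx=5,fy=5,interpolation=cv2.INTER_CUBIC))
```

```text
(no output)
```

View pics/c1.png

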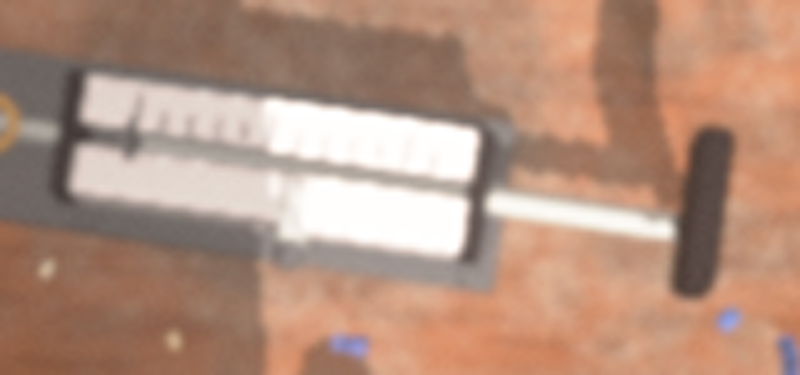

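View pics/c2.png

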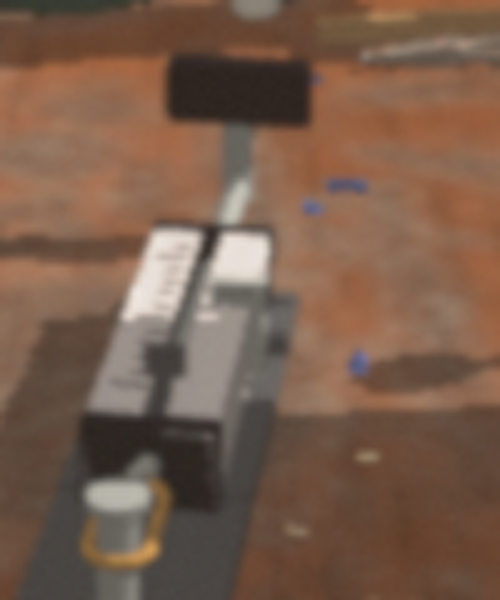

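Run:
```python
from h import *
t='top0.png';s='side0.png'
T=lambda x,y:(t,(180+(x+.5)/5-.5,130+(y+.5)/5-.5))
S=lambda x,y:(s,(190+(x+.5)/5-.5,170+(y+.5)/5-.5))
for n,a,b in(('bar',T(703,212),S(240,90)),('ptr',T(133,137),S(166,345)),('clip',T(290,190),S(207,315)),('knob',(t,(258,246)),(s,(309,213)))):
    print(n,*tri(a,b))
b=atz(*T(703,212),.069);p=atz(*T(133,137),.05);d=b-p
print(b,p,d,np.linalg.norm(d[:2]),np.degrees(np.arctan2(d[0],-d[1])))
print('ends',atz(*T(712,128),.076),atz(*T(692,297),.076))
print('clip z50',atz(*T(290,190),.05),atz(*T(290,205),.04))
from scipy.spatial.transform import Rotation as R
print(R.from_quat(bot.get_obs()['tool_rot']).as_matrix())
```

```text
bar [ 0.59241343 -0.09863602  0.06086603] [0.00037122366738987964, 0.00037122366738982456]
ptr [0.61628239 0.10631021 0.04931046] [3.012806673923025e-05, 3.012806673911858e-05]
clip [0.60217978 0.04932432 0.03181188] [0.0012868249507527684, 0.001286824950752813]
knob [0.45901209 0.00860803 0.05279431] [0.00027094882603519085, 0.00027094882603520104]
[ 0.59165301 -0.09751829  0.069     ] [0.61613874 0.106248   0.05      ] [-0.02448573 -0.20376629  0.019     ] 0.2052321905461915 -6.852135311556183
ends [ 0.6205392  -0.09935866  0.076     ] [ 0.56066659 -0.09305998  0.076     ]
clip z50 [0.59826365 0.04890101 0.05      ] [0.59418801 0.04901176 0.04      ]
[[ 9.46740544e-01  3.21996838e-01 -6.15210357e-04]
 [ 3.21997426e-01 -9.46738794e-01  1.82016395e-03]
 [ 3.64352484e-06 -1.92131916e-03 -9.99998154e-01]]
```

The rows are not in the units I measure in: shifts go in shares of 0.5 m and turns go in shares of 2 pi rad. I convert before sending: 0.1 m is 0.2, 0.05 m is 0.1, -0.3 rad is -0.0477.

```bash
python3 jog.py '0,0,-0.0239,0.1,-0.04,0,0.085
0,0,-0.0477,0.2,-0.08,0,0.085'; python3 -c "
from workcell import bot;print(bot.get_obs()['joint_pos'])"
```

```text
clock: 0.35
eef_pos: [0.243, -0.4026, 0.2307]
tool_rot: [0.951, 0.31, -0.0, -0.001]
ft_force: [0.9, -0.3, 0.5]
grip_width: 0.0849
grasp_force: 0.0
[-1.02774381e+00  1.82924649e-01 -6.99948175e-02  1.31897885e+00
  1.95684202e-04  1.48351168e+00]
```

Scaled: 0.461 m is 0.922, -0.04 m is -0.08, -1.8 rad is -0.2865.

```bash
python3 jog.py '0,0,-0.0286,0.1,0,0,0.085
0,0,-0.0573,0.2,-0.02,0,0.085
0,0,-0.0859,0.3,-0.02,0,0.085
0,0,-0.1146,0.4,-0.04,0,0.085
0,0,-0.1432,0.5,-0.04,0,0.085
0,0,-0.1719,0.6,-0.06,0,0.085
0,0,-0.2005,0.7,-0.06,0,0.085
0,0,-0.2292,0.8,-0.08,0,0.085
0,0,-0.2578,0.88,-0.08,0,0.085
0,0,-0.2865,0.922,-0.082,0,0.085'; python3 jog.py '0,0,-0.0286,0,0,0,0.085
0,0,-0.0573,0,0,0,0.085
0,0,-0.0859,0,0,0,0.085
0,0,-0.0952,0,0,0,0.085
0,0,-0.0952,0,0,0,0.085'
python3 - <<'E'
from h import *
from scipy.spatial.transform import Rotation as R
snap('wrist','w0.png')
o=bot.get_obs();print(o['joint_pos'],o['eef_pos'],R.from_quat(o['tool_rot']).as_matrix())
c=bot.calibration('wrist');print(-c['R'].T@c['t'],c['R'][2])
for X in([.592,-.098,.062],[.616,.106,.05],[.609,.049,.04]):print(proj('w0.png',np.array(X)))
E
```

```text
clock: 1.6
eef_pos: [0.5929, -0.0975, 0.2302]
tool_rot: [0.346, 0.938, -0.0, -0.001]
ft_force: [-1.1, -0.3, -0.5]
grip_width: 0.0847
grasp_force: 0.0
clock: 2.22
eef_pos: [0.5915, -0.0993, 0.2307]
tool_rot: [0.058, 0.998, 0.0, -0.001]
ft_force: [0.5, 0.3, 0.4]
grip_width: 0.0849
grasp_force: 0.0
[-1.66322697e-01  4.44319217e-01  2.94706941e-01  1.42227395e+00
  1.08363457e-05 -4.94924281e-02] [ 0.59154354 -0.09930117  0.23077314] [[-9.93182519e-01  1.16564716e-01 -1.07306699e-03]
 [ 1.16564577e-01  9.93183096e-01  1.91127525e-04]
 [ 1.08803072e-03  6.47429178e-05 -9.99999406e-01]]
[ 0.50804844 -0.08957526  0.37402287] [ 0.32637308 -0.03826181 -0.94446633]
[255.42880823 169.68878622]
[428.50319504 167.91404741]
[378.22000662 165.18634094]
```

View pics/w0.png

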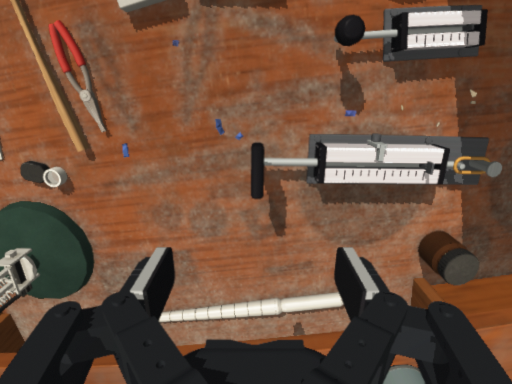

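The wrist view has the bar at (257,170), the clip finger at about (380,152) and the pointer flag at about (430,167). I'll enlarge this area for an accurate reading.

Run:
```python
import cv2
a=cv2.imread('pics/w0.png')[125:205,240:460];a=cv2.resize(a,None,fx=3.6,fy=7,interpolation=cv2.INTER_CUBIC);cv2.imwrite('pics/c3.png',a)
```

```text
(no output)
```

View pics/c3.png

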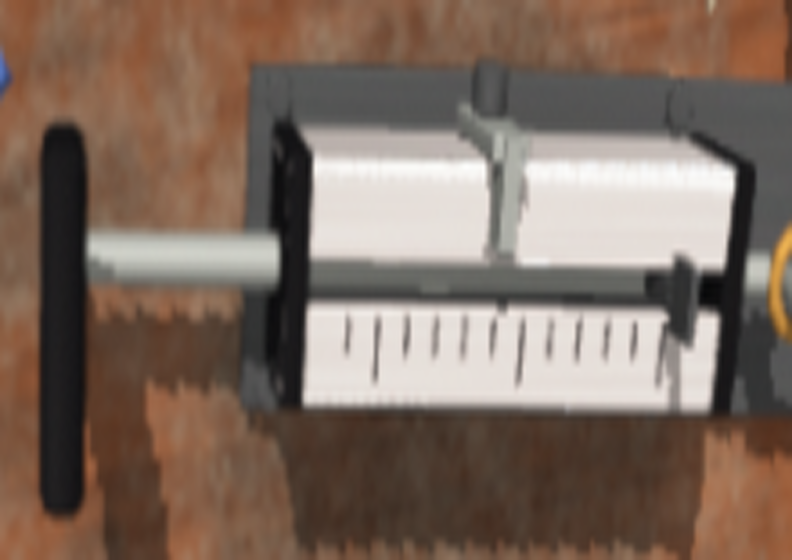

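Run:
```python
from h import *
t='top0.png';w='w0.png';s='side0.png'
T=lambda x,y:(t,(180+(x+.5)/5-.5,130+(y+.5)/5-.5))
W=lambda x,y:(w,(240+(x+.5)/3.6-.5,125+(y+.5)/7-.5))
S=lambda x,y:(s,(190+(x+.5)/5-.5,170+(y+.5)/5-.5))
B=tri(T(703,212),W(63,318),S(240,90));P=tri(T(133,137),W(690,300),S(166,345));C=tri(T(290,190),W(503,250),S(207,315));C2=tri(T(290,190),W(503,250))
for n,v in zip('BPCc',(B,P,C,C2)):print(n,*v)
b,p=B[0],P[0];d=(b-p)[:2];L=np.linalg.norm(d);u=d/L;print(L,u,np.degrees(np.arctan2(u[0],-u[1])))
for z in(.036,.04,.044):
  for q in(T(290,190),W(503,250)):
    X=atz(*q,z);print(z,q[0],X,'travel from ptr',(X[:2]-p[:2])@u,'from bar-207',(X[:2]-b[:2])@u+.207)
print('bar ends W',atz(*W(63,130),.076),atz(*W(63,510),.076))
```

```text
B [ 0.59246148 -0.09729533  0.06159546] [0.0012703808027939476, 0.0011667876872564818, 0.0004835610449250226]
P [0.61591461 0.10760296 0.05054323] [0.0014073937920395189, 0.0013745330064023602, 0.0006113415412901301]
C [0.60287318 0.05106727 0.03375306] [0.002827934239967508, 0.002397278104417769, 0.000943248672684036]
c [0.60030873 0.0485785  0.04494822] [0.0013846168490510426, 0.0013846168490508728]
0.2062361774444564 [-0.11371974 -0.99351287] -6.529787009194133
0.036 top0.png [0.600279   0.04928072 0.036     ] travel from ptr 0.05972197731974203 from bar-207 0.0604857998752856
0.036 w0.png [0.60419754 0.05193431 0.036     ] travel from ptr 0.05663998124625681 from bar-207 0.05740380380180041
0.04 top0.png [0.59970319 0.04917223 0.04      ] travel from ptr 0.059895243056696704 from bar-207 0.06065906561224027
0.04 w0.png [0.60305919 0.05025918 0.04      ] travel from ptr 0.05843370332894086 from bar-207 0.05919752588448443
0.044 top0.png [0.59912737 0.04906374 0.044     ] travel from ptr 0.0600685087936514 from bar-207 0.060832331349194996
0.044 w0.png [0.60192085 0.04858404 0.044     ] travel from ptr 0.060227425411624916 from bar-207 0.06099124796716851
bar ends W [ 0.56015333 -0.09263429  0.076     ] [ 0.61987529 -0.09933284  0.076     ]
```

Scaled: 0.186 m is 0.372, 0.16 m is 0.32.

```bash
python3 jog.py '0,0,0,0,0.004,0.12,0.085
0,0,0,0,0.004,0.24,0.085
0,0,0,0,0.004,0.32,0.085
0,0,0,0,0.004,0.372,0.085
0,0,0,0,0.004,0.372,0.085'; python3 jog.py '0,0,0,0,0,0,0.04
0,0,0,0,0,0,0.025
0,0,0,0,0,0,0
0,0,0,0,0,0,0
0,0,0,0,0,0,0
0,0,0,0,0,0,0'
```

```text
clock: 2.9
eef_pos: [0.5896, -0.097, 0.0426]
tool_rot: [0.058, 0.998, 0.0, -0.003]
ft_force: [-0.6, -0.3, 0.5]
grip_width: 0.085
grasp_force: 0.0
clock: 3.65
eef_pos: [0.5926, -0.0968, 0.0463]
tool_rot: [0.058, 0.998, 0.001, 0.001]
ft_force: [-0.7, 3.7, 6.4]
grip_width: 0.0131
grasp_force: 59.7
```

Scaled: -0.054 m is -0.108, -0.008 m is -0.016.

```bash
python3 jog.py '0,0,0,0,-0.006,0,0
0,0,0,0,-0.016,0,0
0,0,0,0,-0.028,0,0
0,0,0,0,-0.04,0,0
0,0,0,0,-0.054,0,0
0,0,0,0,-0.068,0,0
0,0,0,0,-0.082,0,0
0,0,0,0,-0.094,0,0
0,0,0,0,-0.104,0,0
0,0,0,0,-0.108,0,0'
python3 - <<'E'
from h import *
o=bot.get_obs();print(o['eef_pos'],o['ft_force'],o['grip_width'])
snap('top','top1.png');snap('wrist','w1.png')
a=cv2.imread('pics/w1.png');b=cv2.imread('pics/top1.png')[130:200,185:295]
a=cv2.resize(a,(400,300));b=cv2.resize(b,None,fx=7,fy=7,interpolation=cv2.INTER_CUBIC)
cv2.imwrite('pics/c4.png',b);print(b.shape)
E
```

```text
clock: 4.9
eef_pos: [0.5862, -0.1487, 0.0463]
tool_rot: [0.057, 0.998, 0.002, 0.001]
ft_force: [-1.5, 9.0, 7.2]
grip_width: 0.0133
grasp_force: 59.9
[ 0.58622213 -0.14871067  0.04632193] [-1.45808543  8.95377143  7.24870539] 0.013329331419207896
(490, 770, 3)
```

View pics/c4.png

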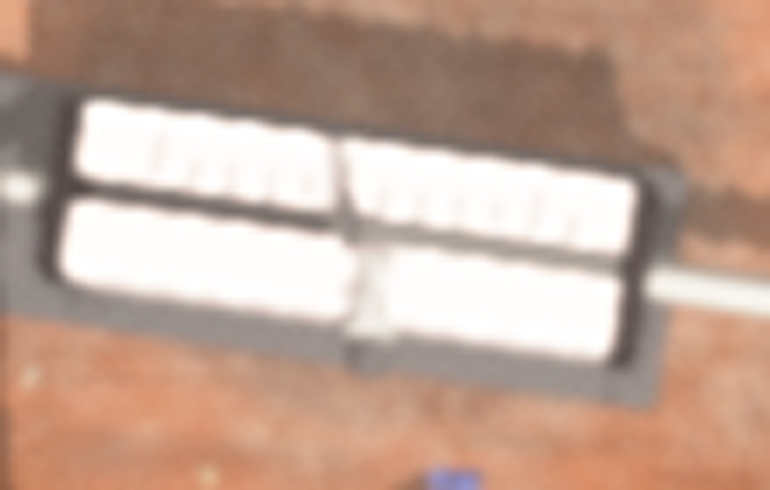

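The top view has the pointer at crop x≈347. The finger's line, carried to the slot, falls at ≈378, so about 7–8 mm remain. I'll check this in the wrist view.

Run:
```python
from h import *
for X in([.616,.106,.05],[.609,.0493,.045]):print(proj('w1.png',np.array(X)))
b=proj('w1.png',np.array([.609,.0493,.045])).astype(int)
x0,y0=max(0,b[0]-55),max(0,b[1]-40);a=cv2.imread('pics/w1.png')[y0:y0+80,x0:x0+110];print(x0,y0)
cv2.imwrite('pics/c5.png',cv2.resize(a,None,fx=7,fy=7,interpolation=cv2.INTER_CUBIC))
```

```text
[638.77513965 240.9616921 ]
[569.70517543 240.46956387]
514 200Traceback (most recent call last):
  File "<stdin>", line 5, in <module>
cv2.error: OpenCV(4.12.0) /io/opencv/modules/imgproc/src/resize.cpp:4208: error: (-215:Assertion failed) !ssize.empty() in function 'resize'
```

Run:
```python
from h import *
u=np.array([-.1137,-.9935])
q=lambda x,y,z:atz('top1.png',(185+(x+.5)/7-.5,130+(y+.5)/7-.5),z)
p=q(348,215,.05);print('ptr travel',(p[:2]-[.6159,.1069])@u)
for xy in((371,270),(375,250)):
  for z in(.040,.045,.05):print(xy,z,'gap',(q(*xy,z)-p)[:2]@u)
```

```text
ptr travel 0.05180012716670593
(371, 270) 0.04 gap 0.00748482317221016
(371, 270) 0.045 gap 0.007700882879387011
(371, 270) 0.05 gap 0.007916942586563855
(375, 250) 0.04 gap 0.007766904197879846
(375, 250) 0.045 gap 0.007981390945484298
(375, 250) 0.05 gap 0.008195877693088738
```

Scaled: -0.0078 m is -0.0156, -0.006 m is -0.012.

```bash
python3 jog.py '0,0,0,0,-0.006,0,0
0,0,0,0,-0.012,0,0
0,0,0,0,-0.0156,0,0
0,0,0,0,-0.0156,0,0'
python3 - <<'E'
from h import *
snap('top','top2.png');b=cv2.imread('pics/top2.png')[140:190,200:270]
cv2.imwrite('pics/c6.png',cv2.resize(b,None,fx=10,fy=10,interpolation=cv2.INTER_CUBIC))
E
```

```text
clock: 5.5
eef_pos: [0.5853, -0.1561, 0.0463]
tool_rot: [0.057, 0.998, 0.002, 0.0]
ft_force: [-1.1, 9.2, 6.7]
grip_width: 0.013
grasp_force: 60.0
```

View pics/c6.png

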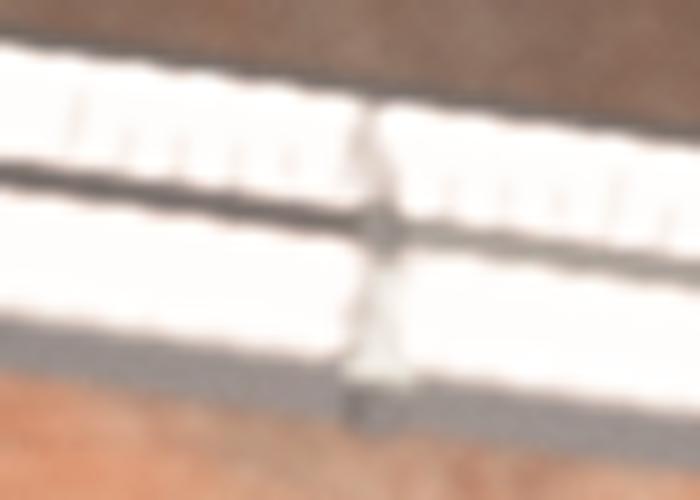

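The pointer, at (382,225), is level with the finger line (x≈384–390) to about 1 mm. I'll nudge it 0.5 mm and hold.

```bash
H='x'; python3 jog.py '0,0,0,0,-0.001,0,0
0,0,0,0,-0.001,0,0
0,0,0,0,-0.001,0,0
0,0,0,0,-0.001,0,0
0,0,0,0,-0.001,0,0
0,0,0,0,-0.001,0,0
0,0,0,0,-0.001,0,0
0,0,0,0,-0.001,0,0
0,0,0,0,-0.001,0,0
0,0,0,0,-0.001,0,0' && python3 jog.py '0,0,0,0,0,0,0
0,0,0,0,0,0,0
0,0,0,0,0,0,0
0,0,0,0,0,0,0
0,0,0,0,0,0,0
0,0,0,0,0,0,0
0,0,0,0,0,0,0
0,0,0,0,0,0,0'
```

```text
clock: 6.8
eef_pos: [0.5853, -0.1564, 0.0463]
tool_rot: [0.057, 0.998, 0.002, 0.0]
ft_force: [-1.0, 9.0, 7.6]
grip_width: 0.013
grasp_force: 60.0
clock: 7.8
eef_pos: [0.5853, -0.1564, 0.0463]
tool_rot: [0.057, 0.998, 0.002, 0.0]
ft_force: [-0.9, 9.1, 7.3]
grip_width: 0.0131
grasp_force: 60.0
```

Scaled: 0.058 m is 0.116, 0.055 m is 0.11.

```bash
python3 jog.py '0,0,0,0,0.006,0,0
0,0,0,0,0.018,0,0
0,0,0,0,0.032,0,0
0,0,0,0,0.046,0,0
0,0,0,0,0.06,0,0
0,0,0,0,0.074,0,0
0,0,0,0,0.088,0,0
0,0,0,0,0.1,0,0
0,0,0,0,0.11,0,0
0,0,0,0,0.116,0,0' && python3 jog.py '0,0,0,0,0.004,0,0
0,0,0,0,0.007,0,0
0,0,0,0,0.009,0,0
0,0,0,0,0.009,0,0
0,0,0,0,0.009,0,0'
```

```text
clock: 9.05
eef_pos: [0.5922, -0.1006, 0.0463]
tool_rot: [0.058, 0.998, 0.001, 0.001]
ft_force: [-0.2, 3.3, 5.1]
grip_width: 0.0131
grasp_force: 59.7
clock: 9.68
eef_pos: [0.5926, -0.0965, 0.0463]
tool_rot: [0.058, 0.998, 0.001, 0.001]
ft_force: [-0.4, 3.5, 5.6]
grip_width: 0.0133
grasp_force: 59.7
```

Scaled: 0.001 m is 0.002, 0.0005 m is 0.001.

```bash
python3 jog.py '0,0,0,0,0.001,0,0
0,0,0,0,0.002,0,0
0,0,0,0,0.002,0,0'; python3 jog.py '0,0,0,0,0.001,0,0
0,0,0,0,0.002,0,0
0,0,0,0,0.002,0,0'
```

```text
clock: 10.05
eef_pos: [0.5926, -0.0963, 0.0463]
tool_rot: [0.058, 0.998, -0.0, 0.001]
ft_force: [-2.0, 1.0, 5.4]
grip_width: 0.0135
grasp_force: 59.7
clock: 10.42
eef_pos: [0.5927, -0.0963, 0.0463]
tool_rot: [0.058, 0.998, -0.001, 0.001]
ft_force: [-1.0, -2.1, 5.9]
grip_width: 0.0134
grasp_force: 59.6
```

At the home stop now: the force has reversed and the position no longer changes. Next I'll open and retreat.

Scaled: -0.0005 m is -0.001.

```bash
python3 jog.py '0,0,0,0,-0.001,0,0.02
0,0,0,0,-0.001,0,0.03
0,0,0,0,-0.001,0,0.06
0,0,0,0,-0.001,0,0.085
0,0,0,0,-0.001,0,0.085
0,0,0,0,-0.001,0,0.085' && python3 jog.py '0,0,0,0,0,-0.06,0.085
0,0,0,0,0,-0.16,0.085
0,0,0,0,0,-0.26,0.085
0,0,0,0,0,-0.34,0.085
0,0,0,0,0,-0.374,0.085
0,0,0,0,0,-0.374,0.085'
python3 - <<'E'
from h import *
a=snap('wrist','w9.png');b=cv2.imread('pics/w0.png')
x=np.hstack([b[120:210,240:500],a[120:210,240:500,::-1]]);x=np.vstack([b[120:210,240:500],a[120:210,240:500,::-1]])
cv2.imwrite('pics/c9.png',cv2.resize(x,None,fx=3,fy=3))
E
```

```text
clock: 11.18
eef_pos: [0.5922, -0.0956, 0.0453]
tool_rot: [0.058, 0.998, -0.0, -0.0]
ft_force: [-1.1, 0.3, -0.2]
grip_width: 0.0848
grasp_force: 0.0
clock: 11.92
eef_pos: [0.5932, -0.0958, 0.2342]
tool_rot: [0.058, 0.998, -0.0, 0.002]
ft_force: [0.3, -0.1, -1.2]
grip_width: 0.085
grasp_force: 0.0
```

View pics/c9.png

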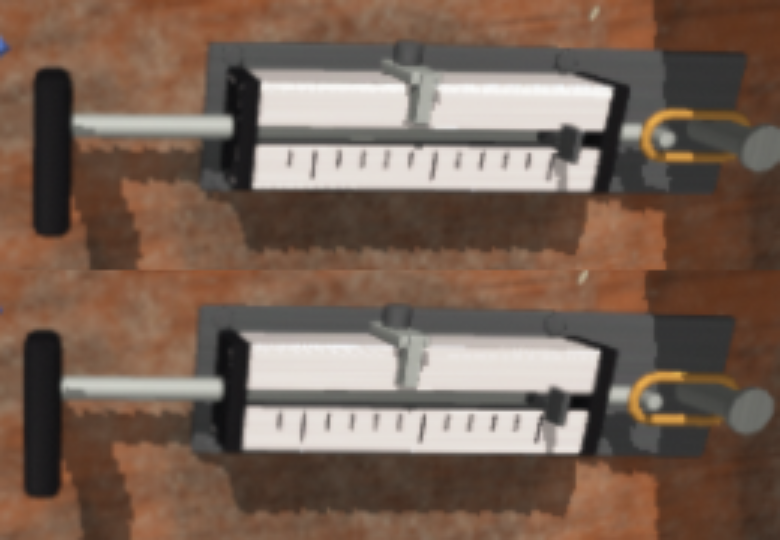

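The before and after crops match: bar, pointer and clip keep the same spacing, so the slide is home and the gripper is clear.

```bash
python3 -c "
from workcell import bot;print(bot.job_done())"
```

```text
the job is handed in; nothing more can be done
None
```

I pulled the long gauge's cross bar until the pointer was level with the marker clip to within about 1 mm, held it there just over 2 s, eased the bar back to its home stop and let go. The short gauge was not touched, and the job was handed in at about 12 s of the 42 s allowed.

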